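# Close a casting mould in its screw clamp

### The job

Make the two-part plaster mould ready for pouring: draw it towards you along the clamp's deck until it stands right up against the front stop, then screw the black knob clockwise, regripping as often as needed, until its shoulder is fully seated on the cross bar and the foot holds the mould. Keep the mould's halves closed together, and leave the open slip jar and the bisque cup standing where they are.

Things in the scene. Friction and masses are not known exactly. Their poses are not given: they have to be found in the camera images.
- clamp: Mould clamp, fixed to the table: plywood board 270 x 190 mm with two studs (at y = +-83 mm, tops at z = 128 mm) and a green cross bar, x +-16, y +-100, z 98 to 114 mm, with a steel nut boss in the middle, 36 mm across, top at z = 118 mm. Origin: on the table top, on the screw's axis; x points from the front stop (robot's side) to the open rear end, y along the bar, z up.
- stop_face (a point): Middle of the face of the front stop, an aluminium strip 20 mm high, at deck level: 95 mm in front of the screw's axis (clamp x = -95 mm). From it the slick white deck, 18 mm above the table, runs to the rear (to clamp x = 147 mm) between two aluminium side guides 12 mm high with inner faces at y = +-59.5 mm.
- mould_lower: Lower half of the plaster mould, a block 190 x 112 x 27 mm, 0.42 kg, long side along the clamp's x. It lies loose on the deck between the guides (3.5 mm play each side), 24 to 45 mm too far to the rear. Origin: centre of its underside, axes as the clamp's. When it stands against the front stop its origin is on the screw's axis (clamp x = 0).
- mould_upper: Upper half of the mould, 189 x 111 x 27 mm, about 0.4 kg, keyed on the lower half by three 6 mm bumps with 1 mm play: they slide as one. Origin: centre of its underside; flat top 27 mm above that, 72 mm above the table. Pouring holes 28 and 16 mm wide at its x = -66 mm; plain top elsewhere. Too wide to grip; pressed on top with 8 to 12 N it can be dragged (deck friction about 0.12).
- clamp_knob (a joint): Turn of the screw in rad, growing clockwise seen from above (right-hand thread, 8 mm down per turn). 0: fully up, shoulder 14 mm above the boss; 11.0: hard stop, shoulder seated on the boss. Starts between 0.5 and 3.5. Takes about 0.05 N m and stays where it is left. The foot meets the mould 4.7 rad before the end; its spring adds little torque.
- knob_grip (a point): Point on the screw's axis at mid height of the black knurled knob: round, 46 mm across, 26 mm high (13 mm above and below this point), with a white mark on top. 144 mm above the table when seated, 158 mm when fully up; it goes down as the knob turns. A neck 23 mm across runs from the knob down to the shoulder, 26 mm below this point.
- clamp_foot: Sprung pressure foot at the screw's lower end, a steel and rubber disc 40 mm across that goes down with the screw but does not turn. Origin: centre of its underside, 3.5 to 7.4 mm above the mould's top at the start. Seated, it presses on the mould with about 13 N.
- slip_jar: Open white plastic jar half full of slip, 90 mm across, 98 mm high, standing on the table to the right. Origin: centre of its underside.
- bisque_cup: Fragile unglazed cup, 66 mm across, 59 mm high, standing on the table to the left. Origin: centre of its underside.

How it is judged:
By the outcome, as a careful person would: the job done as asked, in the order asked, and still so for the second after the job is handed in, with the robot touching nothing.
It also fails if it takes over 72 s, if anything falls off the work surface, if the arm or the gripper's body presses on something with over 40 N, if the wrist force passes 120 N, or if a joint passes its speed limit or range.

### The arm

A 7-joint arm with a two-finger parallel gripper is mounted at the origin on a cart in front of the work surface, level with it; the furniture and walls round the work are solid. World frame = base frame: x ahead of the robot, y to its left, z up, the work surface at z = 0. Lengths are in mm, angles in rad, forces in N, time in s.
With the tool pointing down it reaches from about 425 to 1025 mm from the base axis. Payload 3.6 kg.
Tool frame: the origin (TCP) lies at the very end of the fingers, on their centre line; the grasp point (between the pads) lies 19 mm behind it; z points along the fingers, y is the line along which they close (so a half turn about z gives the same grasp; the last joint's range is limited). The gripper opens to 85 mm and grips with 20 to 120 N. Pads are 22 mm wide; open, the fingers measure 114 mm over their backs; the gripper's body (76 mm by 85 mm) begins 54 mm behind the grasp point. The pads swing forward as they close: fully open they stand 13 mm farther back than shut.
Start: joints at [1.06, 0.591, 0.048, 1.609, -0.033, 0.943, -0.034], TCP at [293.508, -662.935, 231.302] pointing down, gripper open.
Joint ranges: [-2.69, 2.69], [-0.47, 2.24], [-1.27, 1.36], [0.19, 2.51], [-1.53, 4.68], [0.08, 2.07], [-3.09, 3.09]. Speed limits (rad/s): [2.57, 2.57, 3.14, 3.14, 3.14, 3.14, 3.14].

### API

Orientations are given as a unit quaternion [x, y, z, w].
In Python, from bench import robot gives the robot as it stands.
- The arm moves only by the shell command python3 -m handwheel 'ROWS'. ROWS is JSON, a list that holds one entry, the list of rows, each a list of 5 numbers: the opening, from -1 (shut) to 1 (fully open), then the shift along the tool's x, y, z in m, then the turn about the tool's z in degrees. In form: [[[claw, tx, ty, tz, roll], ...]]. A call has 1 to 12 rows; each row is the pose to reach, as a shift and turn from the pose commanded when the call began, along the tool's axes at that moment; what a row does not reach only later rows make up. A row lasts 1/8 s, in which the tool goes at most 62.5 mm and 10.7 degrees, less where a joint would pass 70% of its speed; a pose out of reach is approached as far as the arm can. A call with a gripper value outside its range is refused whole. The fingers move at their own pace and stop on an object; the grip force is fixed at half the most. Time passes only in rows, so rows that repeat a pose let the fingers close. It gives the time, the measured TCP pose, the force, the opening and the grip force at its end, in the units of the state.
- robot.state(): the state, without advancing time (a new reading comes with each control period).
- robot.capture(name): name is "side" or "top" or "wrist"; returns the picture (420x560x3 uint8, red, green, blue); there is no depth.
- robot.camera_params(name): a dict with "fov_y" (degrees; the focal length in pixels is half the picture's height over the tangent of half this angle, whatever the lens; pixels are square), "cx", "cy" (the principal point, pixels), "R" (3x3) and "t" (3): a world point X has camera coordinates R X + t; the wrist camera has in their place "hand_eye" (4x4, takes a point from camera to tool coordinates, whose origin is the TCP and whose axes are the flange's). Camera axes: x right, y down, z forward; pixel columns grow to the right and rows downward; lengths in mm; the calibration is good to about 2 mm. A picture is of the moment at which its call begins: read the wrist's pose just before it. camera_params takes no time and is no camera call.
- robot.close_job(): hands the job in; it is judged then, once.
The state is a dict: "t": time; "q": joint angles; "qvel": joint speeds; "effort": joint torques, N m; "tcp_pos": TCP position; "tool_rot": TCP orientation; "force": force on the tool from outside, world axes, zero at the start; "moment": the same for the moment, N m; "grip_width": finger opening in mm; "gripper_force": force on a finger pad.
Only numpy, scipy, OpenCV 4.12 (cv2) and the standard library are available. Lean on these libraries where they do the work, as an engineer would, in place of code of your own. Each camera call takes 0.05 s, during which the arm holds its last target. There are 200 camera calls.

## Working session

There is one attempt and no reset: what is moved stays moved. The work goes in short steps, Python scripts to look and compute and a shell command to move; the robot and the scene stay as the last step left them, time stands still between calls to the robot, and variables do not carry over. Pictures are saved under pics/ and viewed, at most 10 in all, crops included, and the job is handed in when it is done.

```bash
mkdir -p pics
python3 - <<'E'
from bench import robot
import cv2,numpy as np
np.set_printoptions(precision=4,suppress=True)
s=robot.state();print({k:np.round(v,3) for k,v in s.items()})
for n in("side","top"):
    cv2.imwrite(f"pics/{n}0.png",robot.capture(n)[:,:,::-1]);p=robot.camera_params(n);print(n,p)
print(robot.camera_params("wrist"))
a=[cv2.imread(f"pics/{n}0.png") for n in("side","top")]
E
```

```text
{'t': np.float64(0.0), 'q': array([ 1.06 ,  0.592,  0.048,  1.61 , -0.033,  0.943, -0.034]), 'qvel': array([-0.   ,  0.001,  0.001,  0.001, -0.001, -0.001,  0.001]), 'effort': array([ -0.001, -54.869,   1.547, -19.812,   0.01 ,   0.009,  -0.   ]), 'tcp_pos': array([ 293.181, -662.179,  230.13 ]), 'tool_rot': array([ 0.978,  0.207, -0.   , -0.001]), 'force': array([ 0.037, -0.176,  0.338]), 'moment': array([ 0.031,  0.052, -0.031]), 'gripper_force': np.float64(0.0), 'grip_width': np.float64(85.141)}
side {'fov_y': 49.30807150804087, 'cx': 279.59923289494736, 'cy': 201.7758103879425, 'R': array([[-0.2239,  0.9745,  0.0125],
       [ 0.759 ,  0.1824, -0.625 ],
       [-0.6113, -0.1304, -0.7806]]), 't': array([ 101.7173, -283.3857, 1479.8242])}
top {'fov_y': 54.75922418606178, 'cx': 275.1036824877462, 'cy': 198.673185405899, 'R': array([[-0.0083, -0.9999, -0.0098],
       [-0.984 ,  0.0099, -0.1781],
       [ 0.1782,  0.0081, -0.984 ]]), 't': array([  15.2158,  510.3989, 1125.2479])}
{'fov_y': 58.03273474076981, 'cx': 279.2280892761785, 'cy': 208.7312961162293, 'hand_eye': array([[   0.0013,   -0.966 ,   -0.2587,   65.8394],
       [   1.    ,    0.0013,    0.0005,    0.1739],
       [  -0.0002,   -0.2587,    0.966 , -142.2424],
       [   0.    ,    0.    ,    0.    ,    1.    ]])}
```

View pics/side0.png

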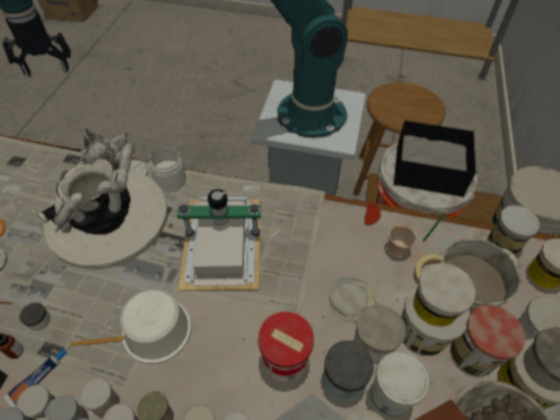

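View pics/top0.png

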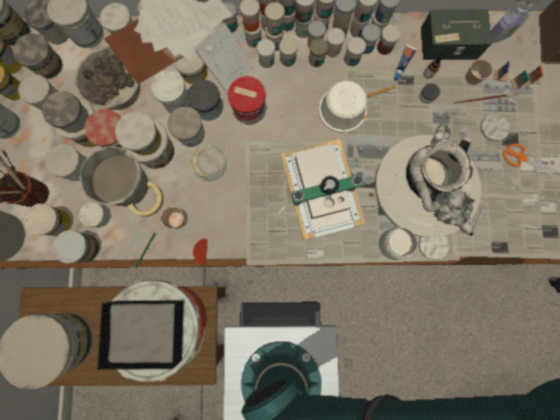

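Side view: knob at about (217,200), green bar from (178,212) to (260,212). Top view: clamp around (325,188), knob at (330,185), jar at (399,243), cup at (173,217). Now I'll measure these.

```bash
cat > h.py <<'E'
from bench import robot
import cv2,numpy as np
from scipy.spatial.transform import Rotation as Ro
np.set_printoptions(precision=4,suppress=True)
def cam(n,s=None):
    p=robot.camera_params(n)
    f=210/np.tan(np.radians(p["fov_y"]/2))
    if n=="wrist":
        s=s or robot.state()
        T=np.eye(4);T[:3,:3]=Ro.from_quat(s["tool_rot"]).as_matrix();T[:3,3]=s["tcp_pos"]
        M=np.linalg.inv(T@np.array(p["hand_eye"]));R,t=M[:3,:3],M[:3,3]
    else: R,t=np.array(p["R"]),np.array(p["t"])
    return f,p["cx"],p["cy"],R,t
def ray(c,u):
    f,cx,cy,R,t=c
    d=R.T@np.array([(u[0]-cx)/f,(u[1]-cy)/f,1]);return -R.T@t,d
def plane(c,u,z):
    o,d=ray(c,u);return o+d*(z-o[2])/d[2]
def proj(c,X):
    f,cx,cy,R,t=c;q=R@np.array(X)+t;return np.array([cx+f*q[0]/q[2],cy+f*q[1]/q[2]])
E
python3 - <<'E'
from h import *
out=[]
for n,(x0,y0,x1,y1) in dict(top=(270,120,380,260),side=(165,175,275,300)).items():
    im=cv2.imread(f"pics/{n}0.png");c=cam(n);h=cv2.cvtColor(im,cv2.COLOR_BGR2HSV)
    roi=np.zeros(im.shape[:2],np.uint8);roi[y0:y1,x0:x1]=255
    g=cv2.inRange(h,(50,110,30),(95,255,255))&roi
    pts=cv2.findNonZero(g);r=cv2.minAreaRect(pts);b=cv2.boxPoints(r)
    print(n,"green",len(pts),r)
    for q in b: print("  ",q,plane(c,q,114))
    k=cv2.inRange(h,(0,0,0),(180,255,60))&roi&~g
    nn,l,st,ce=cv2.connectedComponentsWithStats(k)
    for i in range(1,nn):
        if st[i,4]>25: print("  dark",st[i],ce[i],plane(c,ce[i],150))
    w=cv2.inRange(h,(0,0,170),(180,50,255))&roi
    out.append(cv2.resize(im[y0:y1,x0:x1],None,fx=4,fy=4,interpolation=cv2.INTER_CUBIC)[:520,:400])
cv2.imwrite("pics/crop1.png",np.hstack([o[:500] for o in out]))
E
```

```text
top green 175 ((327.76470947265625, 188.55882263183594), (8.731284141540527, 48.749664306640625), 75.96376037597656)
   [303.0588 190.2353] [520.7883 -66.4505 114.    ]
   [350.3529 178.4118] [ 552.4624 -196.4981  114.    ]
   [352.4706 186.8824] [ 528.7237 -201.2827  114.    ]
   [305.1765 198.7059] [497.2687 -71.7135 114.    ]
  dark [321 177  17  17 114] [328.9825 186.2544] [ 523.5263 -132.7833  150.    ]
side green 501 ((218.952880859375, 211.70068359375), (11.655953407287598, 80.0204086303711), 89.18154907226562)
   [178.8635 206.4448] [ 537.0067 -229.2586  114.    ]
   [258.8758 205.3018] [489.0498 -44.4826 114.    ]
   [259.0422 216.9565] [522.7342 -35.3282 114.    ]
   [179.03   218.0996] [ 569.5869 -216.4965  114.    ]
  dark [208 190  19  21 225] [217.1956 201.8133] [ 528.8597 -132.6771  150.    ]
  dark [186 231   8   6  29] [189.7931 233.8276] [ 628.3879 -163.3006  150.    ]
  dark [251 231   8   5  27] [254.8519 233.1481] [593.6243 -25.5771 150.    ]
  dark [165 234  19   6  34] [174.1471 236.7059] [ 643.4509 -193.6851  150.    ]
```

View pics/crop1.png

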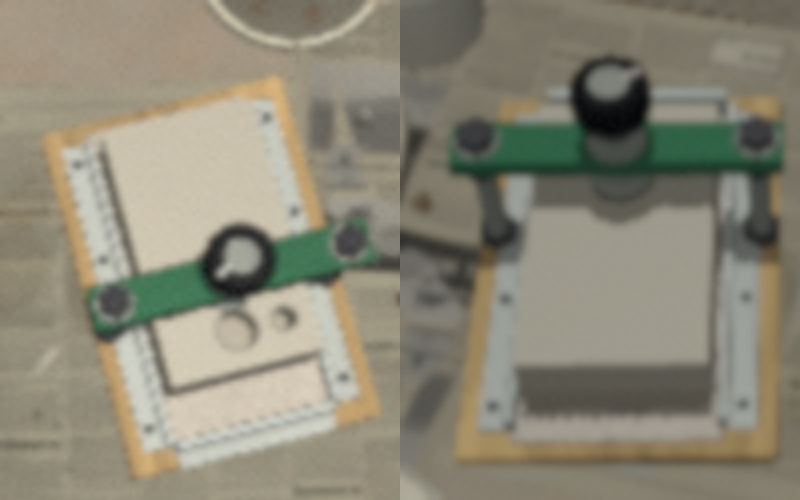

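The crop shows the knob over the bar, its top centre at about (330,184.5) in the top view and (217.5,196) in the side view. The mould sits back from the front stop. Yaw is about 14°. Next I'll triangulate and plan the flight.

Run:
```python
from h import *
def tri(a,b):
    o1,d1=ray(cam("top"),a);o2,d2=ray(cam("side"),b)
    A=np.stack([d1,-d2],1);x=np.linalg.lstsq(A,o2-o1,rcond=None)[0]
    p,q=o1+d1*x[0],o2+d2*x[1];return (p+q)/2,np.linalg.norm(p-q)
print("knob top",tri((330,184.5),(217.5,196)))
print("cake top",tri((347,98),(151,312)))
print("sculpt",tri((444,130),(97,140)), "redtin",tri((246,93),(287,338)))
c=cam("top")
# deck-plane and top corners from crop
g=lambda u,v:(270+u/4,120+v/4)
print("board corners",[plane(c,g(*q),12)[:2] for q in((47,135),(278,78),(378,415),(137,475))])
print("stop face ends(z18)",[plane(c,g(*q),18)[:2] for q in((178,448),(332,408))])
print("mould upper corners z72",[plane(c,g(*q),72)[:2] for q in((105,140),(170,390),(322,352),(255,98))])
print("plate edge",plane(c,(342,130),10),"jar",plane(c,(399,243),98),"cup",plane(c,(173,215),59))
s=robot.state();R=Ro.from_quat(s["tool_rot"]).as_matrix();print(R)
```

```text
knob top (array([ 524.5218, -132.6566,  166.1932]), np.float64(1.7273500746835206))
cake top (array([ 796.2907, -198.5605,   90.6474]), np.float64(4.813276785806967))
sculpt (array([ 594.6305, -344.0954,  363.6098]), np.float64(23.201803189326593)) redtin (array([800.0781,  90.9816, 125.2189]), np.float64(2.9327420078684483))
board corners [array([654.9367, -10.526 ]), array([ 698.0102, -187.0776]), array([ 439.2371, -250.8684]), array([396.9181, -73.2927])]
stop face ends(z18) [array([ 415.7865, -103.1593]), array([ 443.9976, -216.3063])]
mould upper corners z72 [array([632.8785, -51.6164]), array([451.225 , -93.8464]), array([ 477.0565, -201.0412]), array([ 663.095 , -160.4316])]
plate edge [ 728.9935 -196.1628   10.    ] jar [ 376.2568 -322.946    98.    ] cup [463.9272 300.9529  59.    ]
[[ 0.9144  0.4049 -0.0009]
 [ 0.4049 -0.9144  0.0018]
 [-0.0001 -0.002  -1.    ]]
```

```bash
python3 -m handwheel '[[[0,0,0,-0.06,0],[0,0,0,-0.12,0],[0,0.02,-0.015,-0.17,0],[0,0.07,-0.045,-0.17,2],[0,0.12,-0.075,-0.17,4],[0,0.17,-0.105,-0.17,6],[0,0.22,-0.138,-0.17,8],[0,0.27,-0.17,-0.17,10],[0,0.32,-0.2,-0.17,10.1],[0,0.37,-0.232,-0.17,10.1],[0,0.42,-0.263,-0.17,10.1],[0,0.47,-0.295,-0.17,10.1]]]'
```

```text
t: 1.6
tcp_pos: [604.3, -201.3, 400.8]
tool_rot: [0.993, 0.12, -0.0, -0.0]
force: [-0.2, -0.3, -0.2]
grip_width: 42.7
gripper_force: 0.0
```

```bash
python3 -m handwheel '[[[0,0.03,-0.03,0,0],[0,0.07,-0.06,0.02,0],[0,0.094,-0.085,0.06,0],[0,0.094,-0.085,0.11,0],[0,0.094,-0.085,0.11,0],[0,0.094,-0.085,0.11,0]]]'
python3 - <<'E'
from h import *
s=robot.state();c=cam("wrist",s);im=robot.capture("wrist")[:,:,::-1]
cv2.imwrite("pics/w1.png",im);print(s["tcp_pos"],s["tool_rot"],s["force"])
x=np.array([.971,.2385,0]);y=np.array([-.2385,.971,0]);k=np.array([524.5,-132.7,0])
for n,q in dict(knob=(0,0,167),rearL=(126.5,55,72),rearR=(126.5,-55,72),deckL=(147,59,18),deckR=(147,-59,18),tip=(155,0,28)).items():
    print(n,proj(c,k+x*q[0]+y*q[1]+np.array([0,0,q[2]])))
E
```

```text
t: 2.35
tcp_pos: [675.6, -99.0, 292.7]
tool_rot: [0.993, 0.119, 0.001, 0.0]
force: [0.6, 0.0, 1.0]
grip_width: 42.5
gripper_force: 0.0
[675.5566 -99.0221 292.731 ] [0.9929 0.1193 0.0008 0.0004] [0.5657 0.0249 1.0121]
knob [274.8868 381.4242]
rearL [219.8967 206.0966]
rearR [330.9356 206.0296]
deckL [222.8451 176.1513]
deckR [328.7154 176.0955]
tip [275.6968 170.4312]
```

View pics/w1.png

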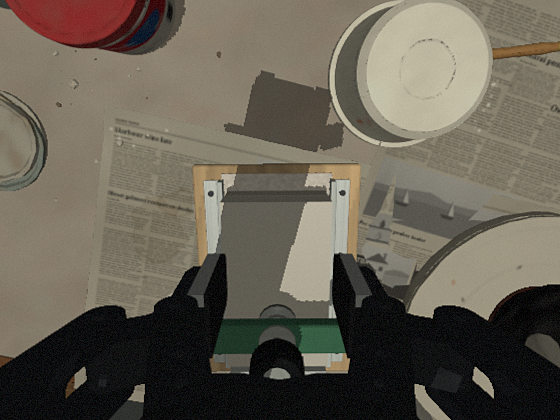

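The wrist view shows the mould's rear top edge at about row 203 and the deck end at about row 175, both as predicted. I'll descend behind the mould.

```bash
python3 -m handwheel '[[[0,0,0,0.06,0],[0,0,0,0.12,0],[0,0,0,0.18,0],[0,0,0,0.22,0],[0,0,0,0.25,0],[0,0,0,0.26,0],[0,0,0,0.26,0]]]'; python3 -m handwheel '[[[0,-0.005,0,0,0],[0,-0.01,0,0,0],[0,-0.015,0,0,0],[0,-0.02,0,0,0],[0,-0.025,0,0,0],[0,-0.03,0,0,0],[0,-0.03,0,0,0]]]'
```

```text
t: 3.28
tcp_pos: [676.2, -98.6, 32.6]
tool_rot: [0.993, 0.12, 0.001, 0.0]
force: [0.4, 0.8, 0.7]
grip_width: 42.6
gripper_force: 0.0
t: 4.15
tcp_pos: [644.6, -105.5, 31.3]
tool_rot: [0.993, 0.12, -0.001, 0.0]
force: [-0.6, 0.7, 2.3]
grip_width: 42.8
gripper_force: 0.0
```

```bash
python3 -m handwheel '[[[0,-0.004,0,0,0],[0,-0.008,0,0,0],[0,-0.012,0,0,0],[0,-0.012,0,0,0]]]'; python3 -m handwheel '[[[0,-0.002,0,0,0],[0,-0.004,0,0,0],[0,-0.004,0,0,0]]]';python3 - <<'E'
from h import *
c=cam("side")
x=np.array([.971,.2385,0]);y=np.array([-.2385,.971,0]);k=np.array([524.5,-132.7,0])
cv2.imwrite("pics/s2.png",cv2.resize(robot.capture("side")[165:305,150:290,::-1],None,fx=4,fy=4))
for q in((95,55,72),(95,-55,72),(147,59,18),(147,-59,18)):
    print(q,(proj(c,k+x*q[0]+y*q[1]+np.array([0,0,q[2]]))-[150,165])*4)
E
```

```text
t: 4.65
tcp_pos: [633.1, -108.3, 31.3]
tool_rot: [0.993, 0.12, -0.001, 0.0]
force: [-0.4, -0.4, 2.2]
grip_width: 42.7
gripper_force: 0.0
t: 5.03
tcp_pos: [630.4, -108.8, 31.4]
tool_rot: [0.993, 0.12, 0.0, -0.0]
force: [1.6, 0.1, 2.2]
grip_width: 42.4
gripper_force: 0.5
(95, 55, 72) [367.1827 352.9676]
(95, -55, 72) [177.0037 354.1122]
(147, 59, 18) [375.5613 478.0096]
(147, -59, 18) [173.3978 479.4906]
```

View pics/s2.png

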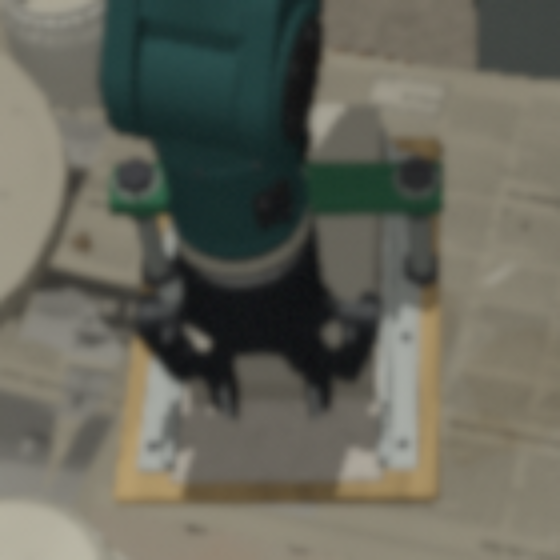

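The fingers are behind the mould and have pushed most of the way. I'll continue in small steps and watch the force.

```bash
for i in 1; do :; done; python3 -m handwheel '[[[0,-0.002,0,0,0],[0,-0.002,0,0,0]]]'; python3 -m handwheel '[[[0,-0.002,0,0,0],[0,-0.002,0,0,0]]]'; python3 -m handwheel '[[[0,-0.002,0,0,0],[0,-0.002,0,0,0]]]'
```

```text
t: 5.32
tcp_pos: [630.2, -108.6, 31.6]
tool_rot: [0.993, 0.121, 0.002, -0.0]
force: [5.0, 2.9, -0.6]
grip_width: 42.6
gripper_force: 2.7
t: 5.58
tcp_pos: [630.1, -108.3, 31.9]
tool_rot: [0.993, 0.121, 0.004, -0.0]
force: [7.3, 2.3, -2.7]
grip_width: 43.1
gripper_force: 3.7
t: 5.82
tcp_pos: [630.0, -108.3, 32.2]
tool_rot: [0.993, 0.121, 0.006, -0.0]
force: [9.7, 3.8, -2.4]
grip_width: 42.7
gripper_force: 4.7
```

```bash
python3 -m handwheel '[[[0,-0.003,0,0,0],[0,-0.003,0,0,0],[0,0.006,0,0,0],[0,0.02,0,0,0],[0,0.045,0,0,0],[0,0.05,0,-0.05,0],[0,0.05,0,-0.11,0],[0,0.05,0,-0.17,0],[0,0.05,0,-0.23,0],[0,0.05,0,-0.25,0],[0,0.05,0,-0.26,0]]]'
python3 - <<'E'
from h import *
s=robot.state();c=cam("wrist",s);im=robot.capture("wrist")[:,:,::-1]
x=np.array([.971,.2385,0]);y=np.array([-.2385,.971,0]);k=np.array([524.5,-132.7,0])
cv2.imwrite("pics/w3.png",im);print(s["tcp_pos"])
for n,q in dict(knob=(0,0,167),rearL=(95,55,72),rearR=(95,-55,72),deckL=(147,59,18),deckR=(147,-59,18)).items():
    print(n,proj(c,k+x*q[0]+y*q[1]+np.array([0,0,q[2]])))
a=robot.capture("top")[120:260,270:380,::-1];b=robot.capture("side")[165:305,150:290,::-1]
cv2.imwrite("pics/ts3.png",np.hstack([cv2.resize(im,(0,0),fx=.8,fy=1)[:420],cv2.resize(a,None,fx=3,fy=3)]))
E
```

```text
t: 7.2
tcp_pos: [672.3, -99.0, 292.3]
tool_rot: [0.993, 0.12, -0.0, 0.0]
force: [-1.5, 0.8, -0.7]
grip_width: 42.7
gripper_force: 0.0
[672.316  -99.0052 292.2587]
knob [275.8292 378.005 ]
rearL [221.8735 232.8625]
rearR [330.9243 232.8653]
deckL [223.5328 172.8163]
deckR [329.7595 172.8268]
```

View pics/ts3.png

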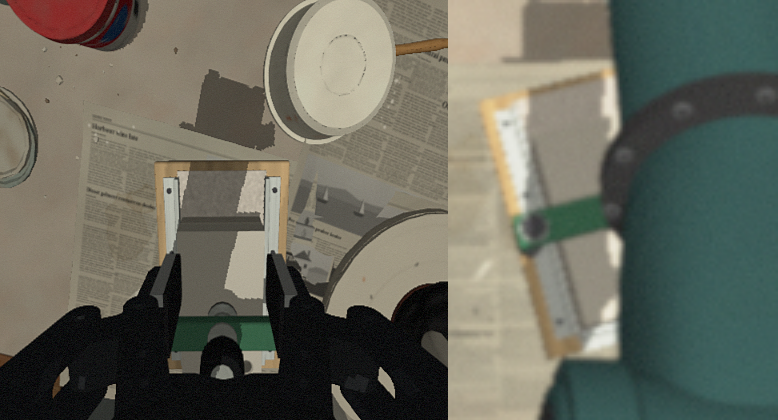

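The mould's rear top edge is now at about row 231, against 233 predicted for full seating, and the force rose against a hard stop, so it is home. Next is the knob. I'll check the wrist joint first.

```bash
python3 -c "
from h import *
print(robot.state()['q'])"; python3 -m handwheel '[[[1,-0.05,-0.001,0,-10],[1,-0.1,-0.002,0,-20],[1,-0.152,-0.003,0.0,-30],[1,-0.152,-0.003,0.0,-40],[1,-0.152,-0.003,0.03,-50],[1,-0.152,-0.003,0.03,-60],[1,-0.152,-0.003,0.03,-70],[1,-0.152,-0.003,0.03,-80],[1,-0.152,-0.003,0.03,-90],[1,-0.152,-0.003,0.03,-90]]]'
python3 - <<'E'
from h import *
s=robot.state();print(s["q"]);c=cam("wrist",s);im=robot.capture("wrist")[:,:,::-1]
cv2.imwrite("pics/w4.png",im)
print(s["tcp_pos"],[proj(c,(524.5,-132.7,z)) for z in(167,141)])
E
```

```text
[ 0.1555  0.48   -0.1123  1.6566  0.0613  1.0112 -1.3076]
t: 8.6
tcp_pos: [523.3, -131.8, 259.5]
tool_rot: [0.618, 0.786, -0.001, -0.002]
force: [0.6, 0.5, 0.2]
grip_width: 85.3
gripper_force: 0.0
[ 0.5294  0.3581 -0.4712  1.9813  0.2112  0.8536  0.1819]
[ 523.2548 -131.7543  259.4817] [array([280.2877, 214.3785]), array([280.2837, 204.4419])]
```

View pics/w4.png

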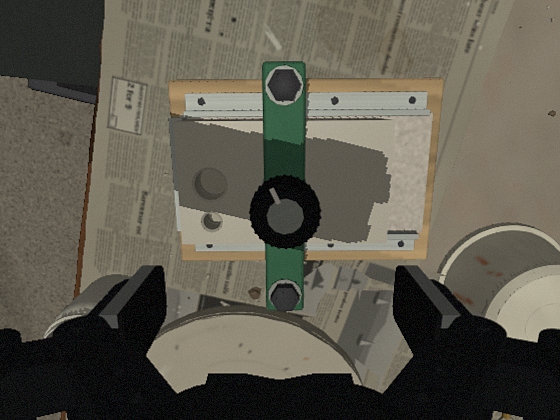

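The wrist view shows the knob centred at about (285,211), roughly 3 mm off the prediction, and the mould's front edge flush against the stop at left. I'll correct by that offset, wind the wrist back and descend.

```bash
python3 -m handwheel '[[[1,0,0.0034,0,-10],[1,0,0.0034,0,-20],[1,0,0.0034,0,-30],[1,0,0.0034,0,-40],[1,0,0.0034,0,-50],[1,0,0.0034,0,-60],[1,0,0.0034,0,-70],[1,0,0.0034,0,-80],[1,0,0.0034,0,-90],[1,0,0.0034,0,-100],[1,0,0.0034,0,-110],[1,0,0.0034,0,-120]]]'; python3 -m handwheel '[[[1,0,0,0,-10],[1,0,0,0.0,-20],[1,0,0,0.0,-30],[1,0,0,0.0,-30]]]'
python3 - <<'E'
from h import *
s=robot.state();print(s["q"]);c=cam("wrist",s);im=robot.capture("wrist")
cv2.imwrite("pics/w5.png",im[:,:,::-1])
p=np.array([proj(c,(526.5,-130.7,167))])[0];print(s["tcp_pos"],p)
m=cv2.inRange(cv2.cvtColor(im,cv2.COLOR_RGB2HSV),(0,0,0),(180,255,45))
n,l,st,ce=cv2.connectedComponentsWithStats(m)
for i in range(1,n):
    if st[i,4]>800: print(st[i],ce[i])
E
```

```text
t: 10.15
tcp_pos: [527.3, -131.0, 260.5]
tool_rot: [-0.374, 0.927, 0.0, -0.001]
force: [0.0, -0.1, 0.3]
grip_width: 85.2
gripper_force: 0.0
t: 10.65
tcp_pos: [527.4, -131.0, 260.3]
tool_rot: [-0.599, 0.801, 0.001, -0.0]
force: [0.6, 0.4, -0.4]
grip_width: 85.5
gripper_force: 0.0
[ 0.9621  0.5516 -1.1312  1.958   0.5903  1.0156  2.4101]
[ 527.3535 -131.0174  260.3196] [281.0032 211.8462]
[ 466   64   94  156 9520] [518.8909 139.8574]
[ 243  116   76  127 3137] [278.2043 201.1113]
[ 484  196   76   70 2227] [521.5707 226.1051]
[    0   266   560   154 43018] [279.9404 370.8897]
```

```bash
python3 -m handwheel '[[[1,0,0,0.04,0],[1,0,0,0.08,0],[1,0,0,0.11,0],[1,0,0,0.126,0],[1,0,0,0.126,0],[0,0,0,0.126,0],[-0.2,0,0,0.126,0],[-1,0,0,0.126,0],[-1,0,0,0.126,0],[-1,0,0,0.126,0]]]'; python3 -c "
from h import *
s=robot.state();print(s['q'],s['moment'])"
```

```text
t: 11.95
tcp_pos: [527.6, -130.7, 136.7]
tool_rot: [-0.6, 0.8, -0.0, -0.0]
force: [-3.2, 0.7, 7.2]
grip_width: 44.2
gripper_force: 60.3
[ 0.8308  0.6895 -0.9653  2.064   0.8009  0.8181  2.2348] [ 0.0104  0.562  -0.0664]
```

```bash
python3 -m handwheel '[[[-1,0,0,0.0002,10],[-1,0,0,0.0004,20],[-1,0,0,0.0007,30],[-1,0,0,0.0009,40],[-1,0,0,0.0011,50],[-1,0,0,0.0013,60],[-1,0,0,0.0016,70],[-1,0,0,0.0018,80],[-1,0,0,0.002,90],[-1,0,0,0.0022,100],[-1,0,0,0.0024,110],[-1,0,0,0.0027,120]]]'; python3 -c "
from h import *
s=robot.state();print(s['q'],s['moment'])"
```

```text
t: 13.45
tcp_pos: [528.5, -134.5, 134.0]
tool_rot: [0.396, 0.918, -0.002, 0.002]
force: [-1.3, -6.1, 4.6]
grip_width: 44.1
gripper_force: 60.8
[ 0.4681  0.5343 -0.4123  2.0782  0.379   0.5986  0.5472] [-1.3064  0.3053  0.0497]
```

```bash
python3 -m handwheel '[[[-1,0,0,0.0002,10],[-1,0,0,0.0004,20],[-1,0,0,0.0007,30],[-1,0,0,0.0009,40],[-1,0,0,0.0011,50],[-1,0,0,0.0013,60],[-1,0,0,0.0016,70],[-1,0,0,0.0018,80],[-1,0,0,0.002,90],[-1,0,0,0.0022,100],[-1,0,0,0.0024,110],[-1,0,0,0.0027,120]]]'; python3 -c "
from h import *
s=robot.state();print(s['q'],s['moment'])"
```

```text
t: 14.95
tcp_pos: [524.8, -133.4, 131.3]
tool_rot: [0.993, 0.116, -0.002, 0.0]
force: [-7.5, -4.6, 11.5]
grip_width: 44.1
gripper_force: 61.5
[ 0.0354  0.5152  0.1744  2.1028 -0.1635  0.5403 -1.0097] [-0.8058  1.5376  0.1146]
```

```bash
python3 -m handwheel '[[[-1,0,0,0.0002,10],[-1,0,0,0.0004,20],[-1,0,0,0.0007,30],[-1,0,0,0.0009,40],[-1,0,0,0.0011,50],[-1,0,0,0.0013,60],[-1,0,0,0.0016,70],[-1,0,0,0.0018,80],[-1,0,0,0.002,90],[-1,0,0,0.0022,100],[-1,0,0,0.0024,110],[-1,0,0,0.0027,120]]]'; python3 -c "
from h import *
s=robot.state();print(s['q'],s['moment'])"
```

```text
t: 16.45
tcp_pos: [527.7, -130.8, 128.7]
tool_rot: [-0.598, 0.801, 0.001, 0.001]
force: [-4.3, 0.3, 10.6]
grip_width: 44.0
gripper_force: 61.5
[-0.3654  0.643   0.759   2.1187 -0.7381  0.6645 -2.5245] [0.0736 0.7895 0.0918]
```

```bash
python3 -m handwheel '[[[1,0,0,0,0],[1,0,0,0,0],[1,0,0,-0.003,0],[1,0,0,-0.004,-10],[1,0,0,-0.004,-20],[1,0,0,-0.004,-30],[1,0,0,-0.004,-40],[1,0,0,-0.004,-50],[1,0,0,-0.004,-60],[1,0,0,-0.004,-70],[1,0,0,-0.004,-80],[1,0,0,-0.004,-90]]]'; python3 -m handwheel '[[[1,0,0,0,-10],[1,0,0,0,-20],[1,0,0,0,-30],[1,0,0,0,-40],[1,0,0,0,-50],[1,0,0,0,-60],[1,0,0,0,-70],[1,0,0,0,-80],[1,0,0,0,-90],[1,0,0,0,-100],[1,0,0,0,-110],[1,0,0,0,-120]]]';  python3 -m handwheel '[[[1,0,0,0,-10],[1,0,0,0,-20],[1,0,0,0,-30],[1,0,0,0,-40],[1,0,0,0,-40]]]'
python3 - <<'E'
from h import *
s=robot.state();print(s["q"],s["force"]);im=robot.capture("wrist")
cv2.imwrite("pics/w6.png",im[:,:,::-1])
E
```

```text
t: 17.95
tcp_pos: [528.0, -131.1, 131.4]
tool_rot: [0.99, -0.138, 0.0, -0.0]
force: [-0.9, -0.7, 0.6]
grip_width: 85.4
gripper_force: 0.0
t: 19.45
tcp_pos: [528.0, -131.4, 131.5]
tool_rot: [0.615, 0.789, 0.0, 0.0]
force: [-0.4, 0.4, 0.9]
grip_width: 85.2
gripper_force: 0.0
t: 20.08
tcp_pos: [527.9, -131.5, 131.3]
tool_rot: [0.312, 0.95, 0.0, 0.0]
force: [-0.1, -0.6, 0.1]
grip_width: 85.5
gripper_force: 0.0
[ 0.5024  0.5464 -0.4639  2.0796  0.4203  0.6055  0.6825] [-0.0707 -0.5827  0.106 ]
```

View pics/w6.png

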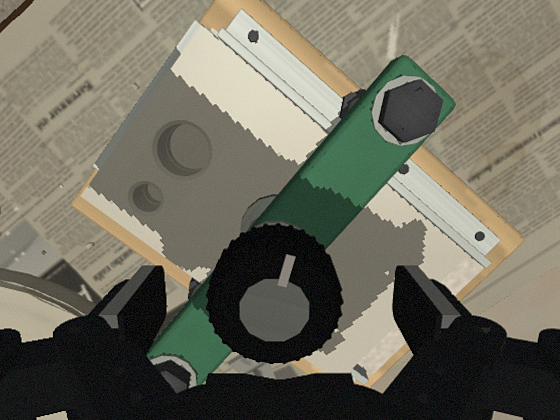

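The mould is flush at the stop, with no gap along the left edge from (95,165) to (190,30). The knob centre is at about (274,292), so I'll shift 2 mm and regrip.

```bash
python3 -m handwheel '[[[0,0,-0.002,0.002,0],[-0.2,0,-0.002,0.002,0],[-1,0,-0.002,0.002,0],[-1,0,-0.002,0.002,0],[-1,0,-0.002,0.002,0]]]';  python3 -m handwheel '[[[-1,0,0,0.0002,10],[-1,0,0,0.0004,20],[-1,0,0,0.0007,30],[-1,0,0,0.0009,40],[-1,0,0,0.0011,50],[-1,0,0,0.0013,60],[-1,0,0,0.0013,60]]]'; python3 -c "
from h import *
s=robot.state();print(s['q'],s['moment'])"
```

```text
t: 20.75
tcp_pos: [526.6, -132.6, 129.4]
tool_rot: [0.311, 0.95, -0.0, -0.0]
force: [-1.9, 0.3, 4.4]
grip_width: 44.2
gripper_force: 61.0
t: 21.62
tcp_pos: [527.0, -132.4, 128.1]
tool_rot: [0.744, 0.669, -0.0, 0.0]
force: [-0.2, -0.6, 3.1]
grip_width: 44.1
gripper_force: 60.9
[ 0.2887  0.5179 -0.1701  2.0923  0.1639  0.5431 -0.1064] [-0.0184  0.237  -0.0065]
```

Well centred. 420° done; I'll continue in small calls and watch the moment.

```bash
M='from h import *
s=robot.state();print(s["q"][6],s["moment"],np.degrees(2*np.arctan2(s["tool_rot"][1],s["tool_rot"][0])))'
python3 -m handwheel '[[[-1,0,0,0.0002,10],[-1,0,0,0.0004,20],[-1,0,0,0.0007,30],[-1,0,0,0.0007,30]]]'|grep -E "pos|force"; python3 -c "$M"
python3 -m handwheel '[[[-1,0,0,0.0002,10],[-1,0,0,0.0004,20],[-1,0,0,0.0007,30],[-1,0,0,0.0007,30]]]'|grep -E "pos|force"; python3 -c "$M"
python3 -m handwheel '[[[-1,0,0,0.0002,10],[-1,0,0,0.0004,20],[-1,0,0,0.0007,30],[-1,0,0,0.0007,30]]]'|grep -E "pos|force"; python3 -c "$M"
```

```text
tcp_pos: [527.2, -132.5, 127.4]
force: [-1.3, -1.0, 4.4]
gripper_force: 61.1
-0.48932496370074663 [-0.0256  0.1554 -0.0102] 54.02168110320797
tcp_pos: [527.3, -132.7, 126.7]
force: [0.2, 0.3, 4.9]
gripper_force: 61.2
-0.8679335459890887 [-0.0667  0.1595 -0.0531] 24.012273998752452
tcp_pos: [527.4, -133.0, 126.1]
force: [-0.7, -0.4, 5.9]
gripper_force: 61.3
-1.2424235684311 [-0.039   0.1509  0.0086] -5.99631605041032
```

```bash
M='from h import *
s=robot.state();print(s["q"][6],s["moment"],np.degrees(2*np.arctan2(s["tool_rot"][1],s["tool_rot"][0])))'
python3 -m handwheel '[[[-1,0,0,0.0002,10],[-1,0,0,0.0004,20],[-1,0,0,0.0004,20]]]'|grep -E "pos|force"; python3 -c "$M"
python3 -m handwheel '[[[-1,0,0,0.0002,10],[-1,0,0,0.0004,20],[-1,0,0,0.0004,20]]]'|grep -E "pos|force"; python3 -c "$M"
python3 -m handwheel '[[[-1,0,0,0.0002,10],[-1,0,0,0.0004,20],[-1,0,0,0.0004,20]]]'|grep -E "pos|force"; python3 -c "$M"
```

```text
tcp_pos: [527.4, -133.2, 125.7]
force: [-1.2, -1.1, 7.0]
gripper_force: 61.4
-1.4911337878019497 [-0.1627  0.1528 -0.0133] -26.006327579436036
tcp_pos: [527.3, -133.2, 125.2]
force: [-0.8, -1.7, 5.4]
gripper_force: 61.6
-1.740183230269006 [-0.155   0.2138  0.0035] -46.005808709683095
tcp_pos: [527.3, -133.8, 124.8]
force: [-1.5, -1.1, 7.2]
gripper_force: 63.4
-1.9863072961543762 [-0.4434  0.1875  1.1972] -65.50837855134726
```

The moment jumped to 1.2 N m at about 560°, so the screw is at its hard stop. I'll release, rise and check.

```bash
python3 -m handwheel '[[[-1,0,0,0,3],[-1,0,0,0,3],[1,0,0,0,3],[1,0,0,0,3],[1,0,0,0,3],[1,0,0,-0.03,3],[1,0,0,-0.08,3],[1,0,0,-0.14,3],[1,0,0,-0.2,3],[1,0,0,-0.25,3],[1,0,0,-0.25,3]]]'
python3 - <<'E'
from h import *
s=robot.state();print(s["q"]);cv2.imwrite("pics/w7.png",robot.capture("wrist")[:,:,::-1])
E
```

```text
t: 25.62
tcp_pos: [528.9, -133.8, 378.6]
tool_rot: [0.823, -0.568, 0.004, -0.002]
force: [-0.4, 0.1, 0.1]
grip_width: 85.5
gripper_force: 0.0
[-0.5156  0.2811  0.8701  1.8713 -0.2444  1.0901 -2.3309]
```

View pics/w7.png

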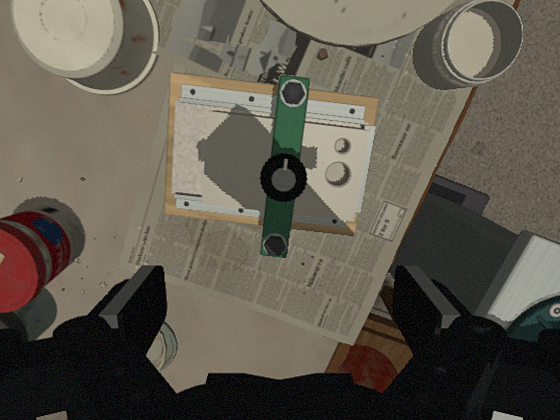

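The picture shows the mould flush at the stop, the jar standing at (470,45), and the knob mark at (285,162). The mark has turned 206°, or 566° with the full turn, which agrees with the commanded turn up to the hard stop. Handing in.

```bash
python3 -c "
from bench import robot
print(robot.close_job())"
```

```text
the job is handed in; nothing more can be done
None
```

The job is handed in at about 26 s: the mould is closed and against the front stop, the knob turned about 560° to its hard stop, and the jar and cup were not touched.

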